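# Switch the leak-test valve bank from vent to supply

### The job

On the leak-test valve bank, first close the vent: push the T-handled slide valve, which has been left pulled out, fully home. Then open the supply: pull the round mushroom knob fully out until it clicks at its outer stop. Keep the ball-knob valve home, and leave the loose things around the bank where they are.

Things in the scene. Friction and masses are not known exactly. Their poses are not given: they have to be found in the camera images.
- bank: fixed dark steel plate 170 x 330 x 12 mm carrying three valve blocks side by side at 110 mm pitch, in any order, with a copper header pipe and small gauge (top 111 mm above the bench) behind. Origin on the bench under the middle block's centre; +x points to the back of the bank, y along the row (block centres at y = -110, 0, 110 mm), z up
- tee_valve: aluminium block of the T-handled valve, 70 deep x 50 wide x 88 mm tall, its top 100 mm above the bench, brass boss and thin steel detent pin on top (to at most 117 mm). Origin at the centre of its underside, 12 mm above the bench; axes as bank. From its front face (x = -35 mm) a level 10 mm steel stem comes out towards -x, 85 mm above the bench, with a black plastic handle
- mushroom_valve: identical block of the mushroom-knob valve; origin and axes likewise
- ball_valve: identical block of the ball-knob valve; origin and axes likewise
- tee_knob (a joint): travel of the T-handled valve (vent): 0 = fully home, 0.040 = fully out (m); moves along bank -x as it grows; starts out. Detents hold both ends (about 8 N to break out), light friction between
- tee_face (a point): centre of the front face (away from the block) of the T handle, on the stem axis. The handle is a level cross bar 56 mm wide (along y), 16 mm high, 14 mm thick (along x); home, its front face is 44 mm in front of the block. Moves with the handle; axes as bank
- mushroom_knob (a joint): travel of the mushroom-knob valve (supply): 0 = fully home, 0.040 = fully out (m); moves along bank -x; starts home. Same detents
- mushroom_mid (a point): centre of the mushroom knob, a round disc of 40 mm diameter and 27 mm thick with its axis along the stem (rim full-width over the middle 16 mm), 85 mm above the bench; home, its back is 24 mm and its centre 37 mm in front of the block. Moves with the knob; axes as bank
- ball_knob (a joint): travel of the ball-knob valve: 0 = fully home, 0.040 = fully out (m); starts home and must stay home
- ball_mid (a point): centre of the ball knob, a ball of 30 mm diameter, 39 mm in front of its block when home; axes as bank
- motor: loose bystander: fan motor, a metal drum 98 mm diameter, 105 mm tall with its shaft, standing beside the bank; origin at the centre of its underside
- spray_can: loose bystander: blue spray can 52 mm diameter, 170 mm tall, standing beside the bank; origin at the centre of its underside
- tape_roll: loose bystander: grey tape roll lying flat, 90 mm diameter, 24 mm high, in front of the bank; origin at the centre of its underside
- wrench: loose bystander: steel wrench lying flat in front of the bank, under 20 mm high; origin under its middle
- union: loose bystander: brass pipe union, 24 mm diameter, 32 mm tall, standing on the plate between two valve blocks; origin at the centre of its underside

How it is judged (in metres and radians):
On the way, in this order (a step that is already met when the one before it is completed fails the run):
1. the T-handled valve is home (value of joint tee_knob below 0.004 m), for 0.2 s.
2. the mushroom-knob valve is fully out (value of joint mushroom_knob above 0.036 m), for 0.2 s.
At the end, for the whole second after the job is handed in: the T-handled valve is within 4 mm of fully home, the mushroom-knob valve within 4 mm of fully out (40 mm), and the ball-knob valve within 4 mm of home (value of joint each of tee_knob, ball_knob below 0.004 m and value of joint mushroom_knob above 0.036 m); the robot touches nothing.
It fails at once if the mushroom-knob valve is pulled out more than 12 mm while the T-handled valve is still more than 12 mm out (value of joint each of mushroom_knob, tee_knob above 0.012 m).
It fails at once if the ball-knob valve is pulled more than 8 mm out (value of joint ball_knob above 0.008 m).
It fails at once if a loose bystander (motor, spray can, tape roll, wrench, union) is moved more than 30 mm (distance of any of motor, spray_can, tape_roll, wrench, union from where it was at the start of the episode above 0.03 m).
It fails at once if the spray can is tipped over (angle between spray_can's own z axis and vertical above 0.6 rad).
It also fails if it takes over 42 s, if anything falls off the work surface, if the arm or the gripper's body presses on something with over 40 N, if the wrist force passes 120 N, or if a joint passes its speed limit or range.

### The arm

A 7-joint arm with a two-finger parallel gripper is mounted at the origin on the work surface. World frame = base frame: x ahead of the robot, y to its left, z up, the work surface at z = 0. Lengths are in mm, angles in rad, forces in N, time in s.
With the tool pointing down it reaches from about 400 to 875 mm from the base axis. Payload 4.4 kg.
Tool frame: the origin (TCP) lies between the finger pads; the fingertips stand 17 mm ahead of it and the grasp point (between the pads) lies 2 mm behind it; z points along the fingers, y is the line along which they close (so a half turn about z gives the same grasp; the last joint's range is limited). The gripper opens to 85 mm and grips with 20 to 120 N. Pads are 22 mm wide; open, the fingers measure 114 mm over their backs; the gripper's body (76 mm by 85 mm) begins 54 mm behind the grasp point. The pads swing forward as they close: fully open they stand 13 mm farther back than shut.
Start: joints at [-1.363, 0.628, 0.038, 1.517, -0.027, 0.996, -0.02], TCP at [175.731, 625.809, 248.313] pointing down, gripper open.
Joint ranges: [-3.06, 3.06], [-0.37, 2.12], [-1.25, 1.32], [0.18, 2.47], [-1.1, 4.24], [0.23, 1.98], [-2.94, 2.94]. Speed limits (rad/s): [2.57, 2.57, 3.14, 3.14, 3.14, 3.14, 3.14].

### API

Orientations are given as [roll, pitch, yaw] about the fixed x, y, z axes, in that order (R = Rz(yaw) Ry(pitch) Rx(roll)).
In Python, from cell import sensors, get_image, ctrl gives the robot as it stands.
- The arm moves only by the tool send_rows, never from a script. Its argument "series" is a list of rows, each a list of 3 entries, a list of its own where there are three numbers: the finger opening in mm, from 0 to 85.4, then the shift along the world's x, y, z in units of 60 mm (1.0 is 60 mm), then the turn, a rotation vector about the world's x, y, z in units of 5 degrees (1.0 is 5 degrees). A call has 1 to 8 rows; each row shifts and turns the commanded pose from where the row before left it; what a row does not reach is not made up. A row lasts 1/8 s, in which the tool goes at most 62.5 mm and 10.7 degrees, less where a joint would pass 70% of its speed; a pose out of reach is approached as far as the arm can. A call is refused whole if a number of a shift passes 1 or a number of a turn 1, either way. A call with a gripper value outside its range is refused whole. The fingers move at their own pace and stop on an object; the grip force is fixed at half the most. Time passes only in rows, so rows that do not move let the fingers close. It gives the time, the measured TCP pose, the force, the opening and the grip force at its end, in the units of the state.
- sensors.read_state(): the state, without advancing time (a new reading comes with each control period).
- get_image(name): name is "side" or "top" or "wrist"; returns a dict with "img" (384x512x3 uint8, red, green, blue), "depth" (384x512 float32, mm along the optical axis (not along the pixel's ray), 0 where there is no reading), "vfov" (degrees; the focal length in pixels is half the picture's height over the tangent of half this angle, whatever the lens; pixels are square), "cx", "cy" (the principal point, pixels), "k1" (the pictures are not rectified: a ray, as slopes to the right and down, at radius r is drawn at 1 + k1 r^2 times it, then the intrinsics apply), "world_to_cam" (4x4, takes a point from world to camera coordinates). Camera axes: x right, y down, z forward; pixel columns grow to the right and rows downward; lengths in mm; the calibration is good to about 2 mm. A picture is of the moment at which its call begins.
- ctrl.finish_job(): hands the job in; it is judged then, once.
The state is a dict: "clock": time; "qpos": joint angles; "qd": joint speeds; "tau": joint torques, N m; "eef_pos": TCP position; "tool_rot": TCP orientation; "force": force on the tool from outside, world axes, zero at the start; "torque": the same for the moment, N m; "width": finger opening in mm; "gripper_force": force on a finger pad.
Only numpy, scipy, OpenCV 4.12 (cv2) and the standard library are available. Lean on these libraries where they do the work, as an engineer would, in place of code of your own. Each camera call takes 0.05 s, during which the arm holds its last target. There are 200 camera calls.

## Working session

There is one attempt and no reset: what is moved stays moved. The work goes in short steps, Python scripts to look and compute and a tool call to move; the robot and the scene stay as the last step left them, time stands still between calls to the robot, and variables do not carry over. Pictures are saved under pics/ and viewed, at most 10 in all, crops included, and the job is handed in when it is done.

Besides the shell and the picture viewer there is one more tool, called after ">>>" as name([rows], argument=value, ...), one row to a line, values as JSON. send_rows: Moves the arm, as the interface text tells. Its arguments: {"type":"object","properties":{"series":{"type":"array"}},"required":["series"]}

```bash
mkdir -p pics; cat > h.py <<'E'
import numpy as np, cv2
from cell import sensors, get_image, ctrl
def f(d): return d["img"].shape[0]/2/np.tan(np.radians(d["vfov"])/2)
def cloud(d):
    H,W=d["depth"].shape; F=f(d)
    K=np.array([[F,0,d["cx"]],[0,F,d["cy"]],[0,0,1.]])
    u,v=np.meshgrid(np.arange(W),np.arange(H))
    p=np.stack([u,v],-1).reshape(-1,1,2).astype(float)
    s=cv2.undistortPoints(p,K,np.array([d["k1"],0,0,0.])).reshape(H,W,2)
    z=d["depth"]; c=np.dstack([s[...,0]*z,s[...,1]*z,z,np.ones_like(z)])
    w=c@np.linalg.inv(d["world_to_cam"]).T
    w=w[...,:3]; w[z==0]=np.nan
    return w
E
python3 - <<'E'
from h import *
import pickle
D={n:get_image(n) for n in("side","top","wrist")}
pickle.dump(D,open("d0.pkl","wb"))
cv2.imwrite("pics/a.png",cv2.resize(np.vstack([D["side"]["img"],D["top"]["img"]])[...,::-1],(400,600)) if 0 else D["top"]["img"][...,::-1])
cv2.imwrite("pics/b.png",D["side"]["img"][...,::-1])
print(sensors.read_state())
for n in D: print(n,np.linalg.inv(D[n]["world_to_cam"]).round(2).tolist(),D[n]["vfov"],D[n]["k1"])
E
```

```text
{'clock': 0.15, 'qpos': array([-1.36282584,  0.62916631,  0.03847181,  1.51815488, -0.0270044 ,
        0.99633228, -0.01998695]), 'qd': array([-0.00080423, -0.00248973, -0.00113745, -0.00219428,  0.00064155,
       -0.00268553, -0.00029432]), 'tau': array([ 3.09822033e-03, -5.63796866e+01,  1.22804783e+00, -1.93653023e+01,
        1.10685528e-02,  7.33290974e-03, -6.08763600e-06]), 'eef_pos': array([175.58937833, 625.34297972, 247.57430483]), 'tool_rot': array([-3.14005052e+00,  2.04333473e-05,  2.86781352e+00]), 'force': array([-0.71936871,  0.47137119, -0.21317371]), 'torque': array([ 0.01928915, -0.00387665,  0.05142794]), 'gripper_force': 0.0, 'width': 85.37879885400383}
side [[0.83, -0.34, 0.44, 42.9], [-0.56, -0.52, 0.65, -733.9], [0.01, -0.79, -0.62, 830.54], [0.0, 0.0, 0.0, 1.0]] 45.34157502851491 -0.1425796843330068
top [[0.01, -0.99, 0.15, 376.01], [-1.0, -0.01, -0.01, 47.95], [0.02, -0.15, -0.99, 1240.96], [0.0, 0.0, 0.0, 1.0]] 43.624851291090906 -0.18105433967775497
wrist [[0.27, 0.91, 0.31, 96.58], [0.96, -0.26, -0.09, 647.78], [-0.0, 0.32, -0.95, 372.89], [0.0, 0.0, 0.0, 1.0]] 67.23430777719295 -0.022222909044343448
```

View pics/a.png

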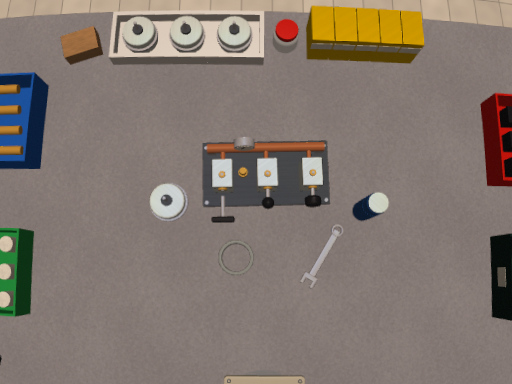

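View pics/b.png

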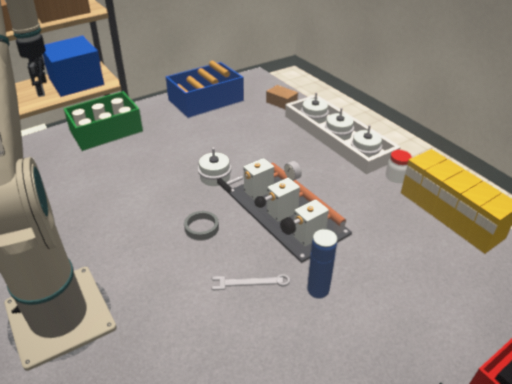

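The top view shows the blocks at about (222,172), (268,171) and (313,170). The tee bar is out at (222,219), the ball at (268,203), and the mushroom at (313,200). From +y to -y the order is tee, ball, mushroom. The side view agrees.

```bash
python3 - <<'E'
from h import *
import pickle
D=pickle.load(open("d0.pkl","rb"))
for n in("top","side"):
    d=D[n]; w=cloud(d); im=d["img"].astype(int)
    R=(w[...,0]>380)&(w[...,0]<760)&(w[...,1]>-250)&(w[...,1]<260)
    br=im.min(-1)
    m=(R&(abs(w[...,2]-100)<6)&(br>150)).astype(np.uint8)
    k,l,s,c=cv2.connectedComponentsWithStats(m)
    for i in range(1,k):
        if s[i,4]>60:
            p=w[l==i]; r=cv2.minAreaRect(p[:,:2].astype(np.float32)); print(n,"block",s[i,4],c[i].round(),p.mean(0).round(1),p[:,2].std().round(1),r)
    m=(R&(w[...,2]>70)&(w[...,2]<112)&(im.max(-1)<50)).astype(np.uint8)
    k,l,s,c=cv2.connectedComponentsWithStats(m)
    for i in range(1,k):
        if s[i,4]>25:
            p=w[l==i]; r=cv2.minAreaRect(p[:,:2].astype(np.float32)); print(n,"dark",s[i,4],c[i].round(),p.mean(0).round(1),p[:,2].max().round(1),r)
    m=(R&(abs(w[...,2]-12)<5)&(im.max(-1)<75))
    p=w[m]; print("plate",m.sum(),cv2.minAreaRect(p[:,:2].astype(np.float32)))
E
```

```text
top block 488 [312. 171.] [ 611.  -107.5  100.2] 2.1 ((611.5596313476562, -107.54562377929688), (68.27983093261719, 47.730194091796875), 2.7025415897369385)
top block 510 [222. 172.] [603.5 112.5 100.5] 2.1 ((603.4313354492188, 112.65461730957031), (67.89094543457031, 46.3719596862793), 1.1539111137390137)
top block 498 [267. 172.] [607.3   2.4 100.4] 2.2 ((607.12646484375, 2.6446876525878906), (68.22267150878906, 47.27846145629883), 2.9377782344818115)
top dark 157 [313. 201.] [ 537.4 -108.1  100.2] 109.4 ((538.2949829101562, -108.9116439819336), (26.04633331298828, 37.48393249511719), 5.817765712738037)
top dark 104 [267. 202.] [5.327e+02 4.000e-01 9.610e+01] 103.1 ((533.616455078125, 0.2054882049560547), (24.621421813964844, 26.746854782104492), 1.149135708808899)
top dark 83 [361. 211.] [ 515.6 -229.7   90.8] 111.5 ((517.0413208007812, -231.42054748535156), (45.194580078125, 13.343541145324707), 23.53773307800293)
top dark 108 [223. 219.] [491.  107.7  93.2] 99.4 ((490.92852783203125, 108.12417602539062), (10.627903938293457, 50.70009231567383), 1.689845085144043)
plate 2841 ((61
[... 275 characters left out ...]
06.1  -2.5 100.3] 1.6 ((607.357177734375, -0.1415119171142578), (70.85847473144531, 51.659942626953125), 2.09407114982605)
side block 360 [311. 210.] [ 609.9 -112.1  100.2] 1.5 ((611.4521484375, -110.67759704589844), (70.67606353759766, 51.90012741088867), 1.0010855197906494)
side dark 31 [259. 203.] [526.5 -11.3  88.8] 93.4 ((527.0936279296875, -12.257593154907227), (10.315892219543457, 20.19828987121582), 50.459659576416016)
side dark 97 [287. 228.] [ 529.9 -120.5   90.4] 104.7 ((529.237060546875, -119.01966857910156), (13.281258583068848, 31.487903594970703), 26.1385498046875)
plate 107 ((484.78973388671875, -15.059249877929688), (187.06727600097656, 320.3053894042969), 5.596669673919678)
```

>>> send_rows([
  [0,[0.3,-0.62,0],[0,0,0.45]],
  [0,[0.32,-0.62,0],[0,0,0.45]],
  [0,[0.32,-0.62,0],[0,0,0.45]],
  [0,[0.32,-0.62,0],[0,0,0.45]],
  [0,[0.32,-0.62,0],[0,0,0.45]],
  [0,[0.32,-0.62,0],[0,0,0.45]],
  [0,[0.32,-0.62,0],[0,0,0.45]],
  [0,[0.32,-0.62,0],[0,0,0.4]],
])

```text
clock: 1.15
eef_pos: [328.6, 326.9, 248.3]
tool_rot: [-3.142, 0.0, -3.104]
force: [0.9, 0.0, -0.7]
width: 0.1
gripper_force: 0.0
```

>>> send_rows([
  [0,[0.32,-0.62,0],[0,0,0]],
  [0,[0.32,-0.62,0],[0,0,0]],
  [0,[0.32,-0.62,0],[0,0,0]],
  [0,[0.32,-0.62,0],[0,0,0]],
  [0,[0.32,-0.62,0],[0,0,0]],
  [0,[0.32,-0.62,0],[0,0,0]],
  [0,[0,0,0],[0,0,0]],
  [0,[0,0,0],[0,0,0]],
])

```text
clock: 2.15
eef_pos: [442.9, 105.5, 248.2]
tool_rot: [3.141, -0.001, -3.106]
force: [-0.2, 0.8, -0.1]
width: 0.1
gripper_force: 0.0
```

>>> send_rows([
  [0,[0,0.04,-0.6],[0,0,0]],
  [0,[0,0,-0.6],[0,0,0]],
  [0,[0,0,-0.6],[0,0,0]],
  [0,[0,0,-0.5],[0,0,0]],
  [0,[0,0,-0.4],[0,0,0]],
  [0,[0.15,0,0],[0,0,0]],
  [0,[0.15,0,0],[0,0,0]],
  [0,[0,0,0],[0,0,0]],
])

```text
clock: 3.15
eef_pos: [463.3, 108.0, 87.4]
tool_rot: [3.141, 0.003, -3.106]
force: [-0.3, -0.5, 1.3]
width: 0.2
gripper_force: 0.0
```

```bash
python3 - <<'E'
from h import *
a=get_image("wrist")["img"];d=get_image("top");b=d["img"][120:270,150:400]
cv2.imwrite("pics/c.png",np.vstack([a,cv2.resize(b,(512,307))[:200]])[:590,:,::-1])
print(sensors.read_state()["eef_pos"],sensors.read_state()["force"])
E
```

```text
[461.82042221 107.58735886  87.14546836] [-0.11816866  0.14208509 -0.88048697]
```

View pics/c.png

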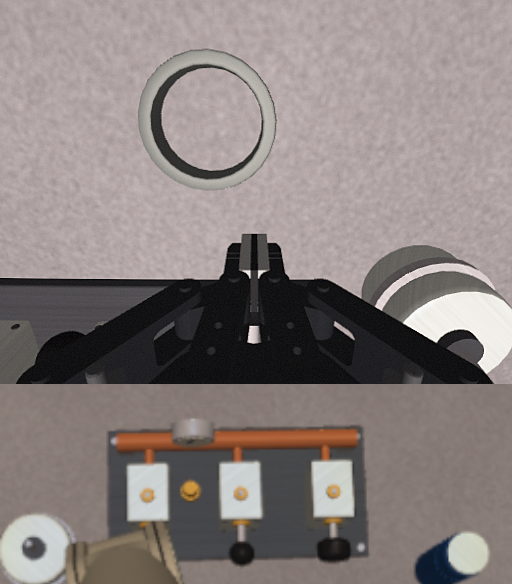

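The wrist view shows the closed fingers at (253,260), in front of the stem at (253,335). The tape roll and motor are clear of the gripper. Next I push towards the bank.

>>> send_rows([
  [0,[0.15,0.0,0],[0,0,0]],
  [0,[0.1,0.0,0],[0,0,0]],
  [0,[0.1,0.01,0],[0,0,0]],
  [0,[0.1,0.0,0],[0,0,0]],
  [0,[0.1,0.01,0],[0,0,0]],
  [0,[0.1,0,0],[0,0,0]],
  [0,[0.1,0,0],[0,0,0]],
  [0,[0,0,0],[0,0,0]],
])

```text
clock: 4.25
eef_pos: [508.0, 108.8, 86.5]
tool_rot: [3.141, 0.003, -3.106]
force: [0.2, -0.1, -0.9]
width: -0.1
gripper_force: 0.2
```

>>> send_rows([
  [0,[0.06,0.0,0],[0,0,0]],
  [0,[0.05,0,0],[0,0,0]],
  [0,[0,0,0],[0,0,0]],
])

```text
clock: 4.62
eef_pos: [513.8, 108.8, 86.6]
tool_rot: [3.141, 0.002, -3.106]
force: [0.0, 0.4, 0.4]
width: -0.1
gripper_force: 0.0
```

>>> send_rows([
  [0,[0.05,0,0],[0,0,0]],
  [0,[0.05,0,0],[0,0,0]],
  [0,[0,0,0],[0,0,0]],
])

```text
clock: 5.0
eef_pos: [514.1, 108.6, 85.9]
tool_rot: [-3.141, -0.01, -3.105]
force: [-9.6, 0.9, 8.2]
width: 0.1
gripper_force: 4.9
```

```bash
python3 - <<'E'
from h import *
a=get_image("wrist")["img"];d=get_image("side");b=d["img"][130:270,190:370]
cv2.imwrite("pics/d.png",np.vstack([a[150:],cv2.resize(b,(450,350))[:, :].copy() if 0 else cv2.resize(b,(512,366))])[:600,:,::-1])
print(sensors.read_state()["eef_pos"],sensors.read_state()["force"])
E
```

```text
[514.0628433  108.58533548  85.89667744] [-10.06041869   0.61008475   8.27933175]
```

View pics/d.png

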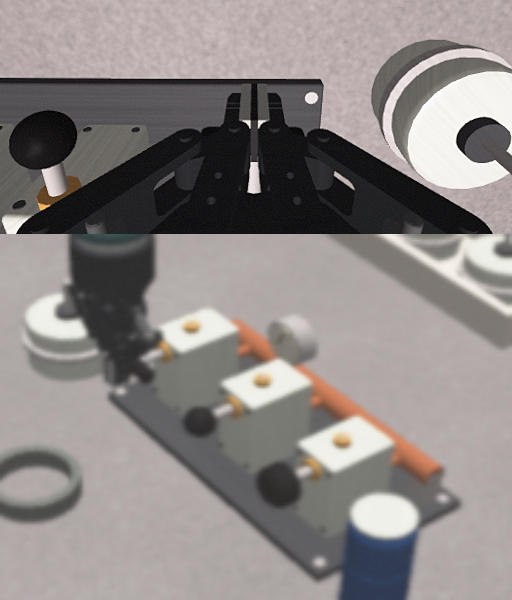

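The picture shows the fingers against the T handle, close to its block. They stopped at x≈514 with 10 N, against an expected home of 513. I'll press a little harder to confirm it's seated.

>>> send_rows([
  [0,[0.08,0,0],[0,0,0]],
  [0,[0.05,0,0],[0,0,0]],
  [0,[0,0,0],[0,0,0]],
  [0,[0,0,0],[0,0,0]],
])

```text
clock: 5.6
eef_pos: [514.2, 108.4, 85.3]
tool_rot: [-3.139, -0.025, -3.104]
force: [-23.1, 1.4, 18.1]
width: -0.2
gripper_force: 11.8
```

>>> send_rows([
  [0,[-0.4,0,0],[0,0,0]],
  [0,[-0.5,0,0],[0,0,0]],
  [0,[-0.3,0,0],[0,0,0]],
  [0,[0,0,0.6],[0,0,0]],
  [0,[0,0,0.7],[0,0,0]],
  [0,[0,0,0.7],[0,0,0]],
  [85,[0,0,0.4],[0,0,0]],
  [85,[0,0,0],[0,0,0]],
])

```text
clock: 6.6
eef_pos: [456.4, 109.0, 232.2]
tool_rot: [3.14, 0.005, -3.106]
force: [-0.7, 0.2, 0.7]
width: 35.5
gripper_force: 0.0
```

```bash
python3 - <<'E'
from h import *
d=get_image("top"); w=cloud(d); im=d["img"].astype(int)
print(sensors.read_state()["eef_pos"],sensors.read_state()["force"])
cv2.imwrite("pics/e.png",cv2.resize(d["img"][120:270,150:400],(750,450))[...,::-1])
R=(w[...,0]>420)&(w[...,0]<580)&(w[...,1]>-150)&(w[...,1]<160)
m=(R&(w[...,2]>70)&(w[...,2]<112)&(im.max(-1)<50)).astype(np.uint8)
k,l,s,c=cv2.connectedComponentsWithStats(m)
for i in range(1,k):
    if s[i,4]>15:
        p=w[l==i]; print(s[i,4],c[i].round(),p.mean(0).round(1),cv2.minAreaRect(p[:,:2].astype(np.float32)))
E
```

```text
[455.41572487 108.73727006 230.93880799] [ 0.12324372  0.35538498 -0.54237768]
156 [313. 201.] [ 537.5 -108.2   99.9] ((538.8953857421875, -109.16645812988281), (26.908491134643555, 37.218135833740234), 0.7760166525840759)
104 [267. 202.] [5.327e+02 4.000e-01 9.620e+01] ((533.6511840820312, 0.17467784881591797), (25.412668228149414, 26.657360076904297), 1.070094108581543)
```

View pics/e.png

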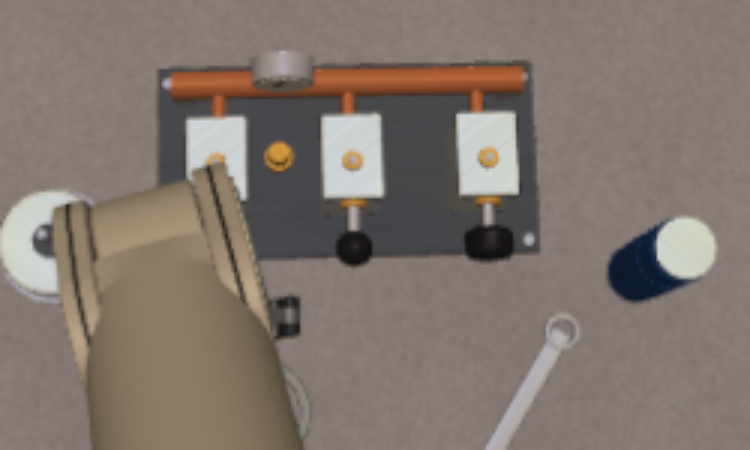

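The top view shows the ball at (353,247) and the mushroom at (489,242), both still home. The arm hides the tee. I'll move over the mushroom next.

>>> send_rows([
  [85,[0.23,-0.61,0],[0,0,0]],
  [85,[0.23,-0.61,0],[0,0,0]],
  [85,[0.23,-0.61,0],[0,0,0]],
  [85,[0.23,-0.61,0],[0,0,0]],
  [85,[0.23,-0.61,0],[0,0,0]],
  [85,[0.23,-0.61,0],[0,0,0]],
  [85,[0,0,0],[0,0,0]],
  [85,[0,0,0],[0,0,0]],
])

```text
clock: 7.65
eef_pos: [536.7, -110.3, 229.0]
tool_rot: [3.14, -0.003, -3.105]
force: [1.3, 1.5, 0.0]
width: 84.9
gripper_force: 0.0
```

```bash
python3 - <<'E'
from h import *
d=get_image("top"); w=cloud(d); im=d["img"].astype(int)
print(sensors.read_state()["eef_pos"],sensors.read_state()["force"])
x=get_image("wrist")
cv2.imwrite("pics/f.png",np.vstack([x["img"],cv2.resize(d["img"][120:270,150:400],(512,307))[:210]])[...,::-1])
R=(w[...,0]>420)&(w[...,0]<580)&(w[...,1]>-150)&(w[...,1]<160)
m=(R&(w[...,2]>70)&(w[...,2]<112)&(im.max(-1)<50)).astype(np.uint8)
k,l,s,c=cv2.connectedComponentsWithStats(m)
for i in range(1,k):
    if s[i,4]>15:
        p=w[l==i]; print(s[i,4],c[i].round(),p.mean(0).round(1),cv2.minAreaRect(p[:,:2].astype(np.float32)))
w=cloud(x);im=x["img"].astype(int)
R=(w[...,0]>420)&(w[...,0]<580)&(w[...,1]>-150)&(w[...,1]<160)
m=(R&(w[...,2]>70)&(w[...,2]<112)&(im.max(-1)<60)).astype(np.uint8)
k,l,s,c=cv2.connectedComponentsWithStats(m)
for i in range(1,k):
    if s[i,4]>100:
        p=w[l==i]; print("w",s[i,4],c[i].round(),p.mean(0).round(1),cv2.minAreaRect(p[:,:2].astype(np.float32)))
E
```

```text
[ 536.82886006 -109.67553015  229.30716317] [-0.6974511   0.48955366  0.1663932 ]
102 [268. 202.] [5.326e+02 3.000e-01 9.600e+01] ((533.539306640625, 0.13948631286621094), (26.86799430847168, 24.87308692932129), 89.9284896850586)
131 [312. 201.] [ 535.4 -107.4  100.2] ((535.651123046875, -108.90293884277344), (37.20878982543945, 21.460037231445312), 86.38038635253906)
133 [222. 203.] [530.9 109.6  92.7] ((531.2471313476562, 110.34749603271484), (13.414380073547363, 53.53548049926758), 0.5654188394546509)
w 1155 [251. 185.] [ 535.5 -111.9   97.9] ((538.519287109375, -111.96440124511719), (25.85724639892578, 39.27439498901367), 0.9853578209877014)
w 759 [364. 183.] [531.   -5.4  94.1] ((532.318115234375, -2.978775978088379), (26.703054428100586, 28.049270629882812), 7.996005535125732)
w 915 [473. 185.] [530.2 103.5  90.7] ((531.0332641601562, 107.0488510131836), (13.412717819213867, 56.001251220703125), 3.334113836288452)
```

View pics/f.png

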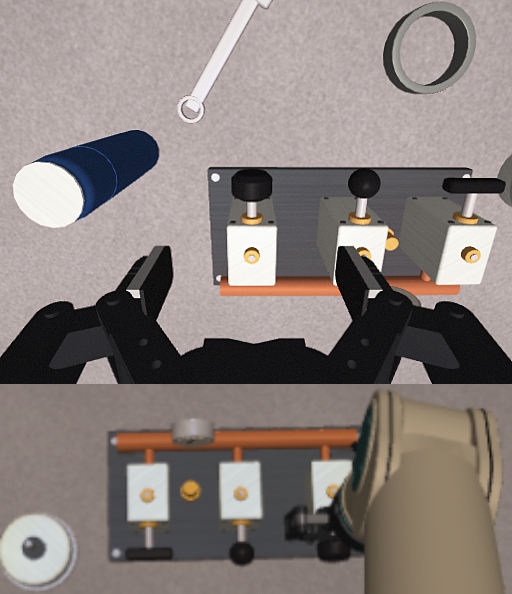

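The wrist view shows the tee bar home at (473,185), which is x≈531 as expected. The mushroom is at (251,185), or (538.5,-112), between the open fingers. Now I descend and grip.

>>> send_rows([
  [85,[0.03,-0.02,-0.6],[0,0,0]],
  [85,[0,0,-0.6],[0,0,0]],
  [85,[0,0,-0.6],[0,0,0]],
  [85,[0,0,-0.4],[0,0,0]],
  [85,[0,0,-0.25],[0,0,0]],
  [85,[0,0,0],[0,0,0]],
  [85,[0,0,0],[0,0,0]],
])

```text
clock: 8.62
eef_pos: [540.0, -112.1, 84.2]
tool_rot: [-3.141, 0.002, -3.105]
force: [-1.3, -0.3, 0.6]
width: 84.9
gripper_force: 0.0
```

>>> send_rows([
  [30,[0,0,0],[0,0,0]],
  [30,[0,0,0],[0,0,0]],
  [30,[0,0,0],[0,0,0]],
  [30,[0,0,0],[0,0,0]],
  [30,[0,0,0],[0,0,0]],
  [30,[0,0,0],[0,0,0]],
])

```text
clock: 9.38
eef_pos: [539.5, -111.8, 84.2]
tool_rot: [3.141, 0.001, -3.106]
force: [-1.4, 1.8, 6.4]
width: 37.8
gripper_force: 59.3
```

The opening is 37.8 mm instead of 40 and there's an upward force, so the pads sit slightly above the disc's middle. I'll re-grip 6 mm lower.

>>> send_rows([
  [60,[0,0,0],[0,0,0]],
  [60,[0,0,0],[0,0,0]],
  [60,[0,0,-0.1],[0,0,0]],
  [25,[0,0,0],[0,0,0]],
  [25,[0,0,0],[0,0,0]],
  [25,[0,0,0],[0,0,0]],
  [25,[0,0,0],[0,0,0]],
  [25,[0,0,0],[0,0,0]],
])

```text
clock: 10.38
eef_pos: [538.9, -111.8, 77.1]
tool_rot: [3.141, -0.001, -3.105]
force: [-0.7, 2.0, -0.4]
width: 38.1
gripper_force: 60.1
```

>>> send_rows([
  [25,[-0.1,0,0],[0,0,0]],
  [25,[-0.1,0,0],[0,0,0]],
  [25,[-0.1,-0.01,0],[0,0,0]],
  [25,[-0.1,0,0],[0,0,0]],
  [25,[-0.1,-0.01,0],[0,0,0]],
  [25,[-0.1,0,0],[0,0,0]],
  [25,[-0.08,0,0],[0,0,0]],
  [25,[0,0,0],[0,0,0]],
])

```text
clock: 11.38
eef_pos: [498.7, -113.3, 77.3]
tool_rot: [-3.142, 0.001, -3.105]
force: [3.4, 3.1, -6.6]
width: 38.2
gripper_force: 62.2
```

>>> send_rows([
  [25,[-0.07,0,0],[0,0,0]],
  [25,[-0.07,0,0],[0,0,0]],
  [25,[0,0,0],[0,0,0]],
  [25,[0,0,0],[0,0,0]],
])

```text
clock: 11.88
eef_pos: [498.7, -113.3, 77.6]
tool_rot: [-3.14, 0.016, -3.104]
force: [18.7, 3.0, -21.6]
width: 37.9
gripper_force: 63.6
```

The knob moved 40 mm and is hard on its outer stop. I'll relax the pull, open, and rise straight up.

>>> send_rows([
  [25,[0.1,0,0],[0,0,0]],
  [25,[0,0,0],[0,0,0]],
  [85,[0,0,0],[0,0,0]],
  [85,[0,0,0],[0,0,0]],
  [85,[0,0,0],[0,0,0]],
  [85,[0,0,0],[0,0,0]],
  [85,[0,0,0.3],[0,0,0]],
  [85,[0,0,0.5],[0,0,0]],
])

```text
clock: 12.88
eef_pos: [495.2, -113.3, 125.1]
tool_rot: [3.141, -0.003, -3.106]
force: [0.5, -0.8, -0.3]
width: 84.9
gripper_force: 0.0
```

>>> send_rows([
  [85,[0,0,0.6],[0,0,0]],
  [85,[0,0,0.6],[0,0,0]],
  [85,[0,0,0.6],[0,0,0]],
  [85,[0,0,0],[0,0,0]],
  [85,[0,0,0],[0,0,0]],
])

```text
clock: 13.5
eef_pos: [495.5, -113.4, 232.9]
tool_rot: [3.141, -0.001, -3.106]
force: [-0.4, 0.3, 0.6]
width: 84.8
gripper_force: 0.0
```

```bash
python3 - <<'E'
from h import *
print(sensors.read_state()["eef_pos"],sensors.read_state()["force"])
x=get_image("wrist");s=get_image("side")
cv2.imwrite("pics/g.png",np.vstack([x["img"],cv2.resize(s["img"][140:250,190:370],(512,313))[:210]])[...,::-1])
w=cloud(x);im=x["img"].astype(int)
R=(w[...,0]>420)&(w[...,0]<580)&(w[...,1]>-150)&(w[...,1]<160)
m=(R&(w[...,2]>70)&(w[...,2]<112)&(im.max(-1)<60)).astype(np.uint8)
k,l,s,c=cv2.connectedComponentsWithStats(m)
for i in range(1,k):
    if s[i,4]>100:
        p=w[l==i]; print("w",s[i,4],c[i].round(),p.mean(0).round(1),cv2.minAreaRect(p[:,:2].astype(np.float32)))
E
```

```text
[ 495.54849501 -113.35058356  232.93205859] [-0.36305701  0.32819386  0.58601369]
w 1078 [254. 185.] [ 495.3 -113.2   98.3] ((498.47808837890625, -112.88495635986328), (26.372385025024414, 37.26018524169922), 2.6960344314575195)
w 670 [360. 220.] [529.8  -5.3  93.7] ((531.032958984375, -3.008233070373535), (24.9569034576416, 28.332996368408203), 7.307501792907715)
w 821 [463. 221.] [529.4 103.3  90.4] ((530.6852416992188, 107.02899932861328), (14.149811744689941, 56.37833023071289), 1.9999572038650513)
```

View pics/g.png

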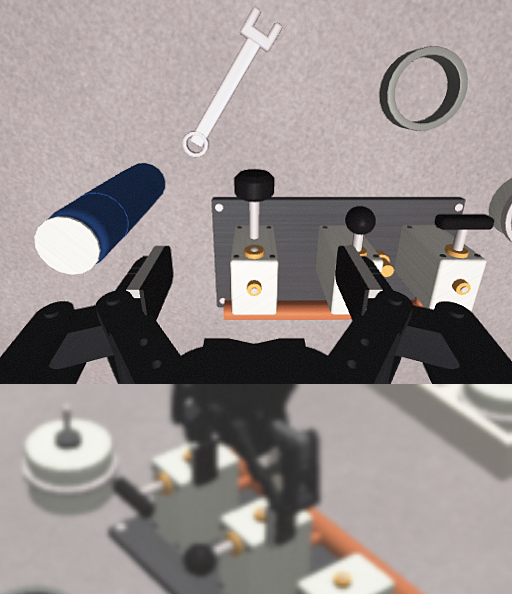

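The wrist view shows the mushroom out at (254,185), x=498.5, which is 40 mm of travel. The ball at (360,220) and the tee at (463,221) are home, the loose things look undisturbed, and the gripper is clear.

```bash
python3 -c "
from cell import ctrl
print(ctrl.finish_job())"
```

```text
the job is handed in; nothing more can be done
None
```

The job is handed in at about 13.6 s: the T-handle vent is pushed home, the mushroom supply knob is pulled out its full 40 mm to the stop, the ball knob is still home, and the loose things look undisturbed; the hand-in gave no verdict.

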